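Comb the axle rods into the laying-out tray

TASK

Four steel rods lie askew across the ribs of the wooden laying-out tray and must be laid out for spraying: take the pin rake from its rest, set its pins down among the rods until they stand lightly on the ribs, and comb outward along the grooves until each rod lies right down in a groove. Use only the rake on the rods, never force the pins down on a rod or on the tray (stay under 30 N), then hang the rake back in the notches of its rest and leave the other things on the bench alone.

Things in the scene. Friction and masses are not known exactly. Their poses are not given: they have to be found in the camera images.
- tray: fixed level wooden tray, 180 x 232 mm. Origin: centre of its underside. Nine grooves along its x (inside x -82 to +82 mm) between eight ribs centred at y = -84, -60, -36, -12, 12, 36, 60, 84 mm. Groove floors at z = 8 mm, 6 mm wide; rib tops z = 14 mm, 4 mm wide, flanks 40 degrees; end walls to z = 18 mm, side walls (inner faces y = -108, +108 mm) to z = 24 mm. Slippery varnish
- rest: fixed plywood rest of the rake. Origin: centre of the underside of its foot board (60 x 230 x 10 mm). Two upright cheeks, 14 mm thick, at y = -100 and +100 mm, each with an open notch in the top, 30 mm wide along x, bottom at z = 58 mm, mouth at z = 76 mm; open between the cheeks
- rest_home (a point): where the rake's origin is when it hangs in its rest: 13 mm above the rest's underside, on its centre line
- rake: loose rake, 0.22 kg. Wooden bar 22 mm thick (x), 224 mm long (y), z = 45 to 67 mm; grip block on its middle, 22 mm thick, 84 mm long, z = 67 to 91 mm. Below, a clamped steel strip with eight pins, 5 mm across, round tips, at y = -84, -60 .. +84 mm (as the ribs); the tips are at z = 0 to +6 mm, as the strip happens to be set: not measured. Origin: midway, 45 mm under the bar. z up; axes as the rest's
- rod_a: loose steel rod, 8 mm across, 130 mm long, rounded ends, 50 g. Origin: its middle, on its axis; x along the rod. Starts askew (11 to 18 degrees) across the ribs, axis 18 mm or less above the tray's underside; right down in a groove the axis is at 12 mm. Rolls and slides easily; a pin set down on top of it pinches it against a rib
- rod_b: loose steel rod, 8 mm across, 130 mm long, rounded ends, 50 g. Origin: its middle, on its axis; x along the rod. Starts askew (11 to 18 degrees) across the ribs, axis 18 mm or less above the tray's underside; right down in a groove the axis is at 12 mm. Rolls and slides easily; a pin set down on top of it pinches it against a rib
- rod_c: loose steel rod, 8 mm across, 130 mm long, rounded ends, 50 g. Origin: its middle, on its axis; x along the rod. Starts askew (11 to 18 degrees) across the ribs, axis 18 mm or less above the tray's underside; right down in a groove the axis is at 12 mm. Rolls and slides easily; a pin set down on top of it pinches it against a rib
- rod_d: loose steel rod, 8 mm across, 130 mm long, rounded ends, 50 g. Origin: its middle, on its axis; x along the rod. Starts askew (11 to 18 degrees) across the ribs, axis 18 mm or less above the tray's underside; right down in a groove the axis is at 12 mm. Rolls and slides easily; a pin set down on top of it pinches it against a rib
- can_a: blue-banded spray can, 66 mm across, 194 mm tall; a bystander. Origin: centre of its underside
- can_b: white-banded spray can, 66 mm across, 194 mm tall; a bystander. Origin: centre of its underside
- tape: roll of masking tape lying flat, 100 mm across, 25 mm high; a bystander. Origin: centre of its underside
- brush: flat paint brush, 190 mm long, lying between tray and rest; a bystander. Origin: near its middle
- sander: dark sanding block 70 x 36 x 24 mm; a bystander. Origin: centre of its underside
- mug: white cup, 76 mm across, 85 mm tall; a bystander. Origin: centre of its underside
- cog: blue wooden cog wheel lying flat, 100 mm across, 18 mm thick; a bystander. Origin: centre of its underside
There are look-alikes about, which are no part of the job. What is shaped like the rake but red is not meant.

How it is judged:
By the outcome, as a careful person would: the job done as asked, in the order asked, and still so for the second after the job is handed in, with the robot touching nothing.
It also fails if it takes over 54 s, if anything falls off the work surface, if the arm or the gripper's body presses on something with over 40 N, if the wrist force passes 120 N, or if a joint passes its speed limit or range.

ROBOT

A 7-joint arm with a two-finger parallel gripper is mounted at the origin on the work surface. World frame = base frame: x ahead of the robot, y to its left, z up, the work surface at z = 0. Lengths are in m, angles in rad, forces in N, time in s.
With the tool pointing down it reaches from about 0.425 to 0.925 m from the base axis. Payload 6.8 kg.
Tool frame: the origin (TCP) lies midway between the tips of the shut fingers; the grasp point (between the pads) lies 19 mm behind it (grip_point_offset is the z of the grasp point in the tool frame, in m); z points along the fingers, y is the line along which they close (so a half turn about z gives the same grasp; the last joint's range is limited). The gripper opens to 85 mm and grips with 20 to 120 N. Pads are 22 mm wide; open, the fingers measure 114 mm over their backs; the gripper's body (76 mm by 85 mm) begins 54 mm behind the grasp point. The pads swing forward as they close: fully open they stand 13 mm farther back than shut.
Start: joints at [-1.37, 0.477, 0.022, 1.555, -0.011, 1.109, -0.083], TCP at [0.205, 0.643, 0.231] pointing down, gripper open.
Joint ranges: [-2.96, 2.96], [-0.34, 2.1], [-1.41, 1.46], [0.24, 2.44], [-1.37, 4.51], [0.17, 1.92], [-2.96, 2.96]. Speed limits (rad/s): [2.39, 2.39, 3.14, 3.14, 3.14, 3.14, 3.14].

INTERFACE

Orientations are given as a rotation vector (axis times angle).
In Python, from bench import get_obs, grab_frame, calibration, hand_in, grip_point_offset gives the robot as it stands.
- The arm moves only by the shell command python3 -m pendant 'ROWS' [OPENING] [FORCE]. ROWS is a JSON object of lists of equal length, an entry for each row: "translation": the shift along the world's x, y, z in units of 25 mm (1.0 is 25 mm), a list of three; "delta_rot": the turn, a rotation vector about the world's x, y, z in units of 5 degrees (1.0 is 5 degrees), a list of three. In form: {"translation": [[dx, dy, dz], ...], "delta_rot": [[rx, ry, rz], ...]}. A call has 1 to 12 rows; each row is the pose to reach, as a shift and turn from the pose commanded when the call began; what a row does not reach only later rows make up. A row lasts 1/8 s, in which the tool goes at most 62.5 mm and 10.7 degrees, less where a joint would pass 70% of its speed; a pose out of reach is approached as far as the arm can. A call with a gripper value outside its range is refused whole. OPENING is the opening, from 0 (shut) to 1 (fully open), set as the call begins (- or left out, the last holds). The fingers move at their own pace and stop on an object; FORCE is the grip in N (left out, the last holds). Time passes only in rows, so rows that repeat a pose let the fingers close. It gives the time, the measured TCP pose, the force, the opening and the grip force at its end, in the units of the state.
- get_obs(): the state, without advancing time (a new reading comes with each control period).
- grab_frame(name): name is "side" or "top"; returns (picture, depth): 400x640x3 uint8, red, green, blue; 400x640 float32, m along the optical axis (not along the pixel's ray), 0 where there is no reading.
- calibration(name): a dict with "K" (3x3 intrinsics, pixels), "k1" (the pictures are not rectified: a ray, as slopes to the right and down, at radius r is drawn at 1 + k1 r^2 times it, then the intrinsics apply), "rvec" (rotation vector, rad) and "tvec" (3), from world to camera coordinates, as OpenCV has them. Camera axes: x right, y down, z forward; pixel columns grow to the right and rows downward; lengths in m; the calibration is good to about 2 mm. A picture is of the moment at which its call begins. calibration takes no time and is no camera call.
- hand_in(): hands the job in; it is judged then, once.
The state is a dict: "clock": time; "joints": joint angles; "qvel": joint speeds; "tau": joint torques, N m; "tcp_pos": TCP position; "orientation": TCP orientation; "contact_force": force on the tool from outside, world axes, zero at the start; "moment": the same for the moment, N m; "grip_width": finger opening in m; "gripper_force": force on a finger pad.
Only numpy, scipy, OpenCV 4.12 (cv2) and the standard library are available. Lean on these libraries where they do the work, as an engineer would, in place of code of your own. Each camera call takes 0.05 s, during which the arm holds its last target. There are 200 camera calls.

## Working session

There is one attempt and no reset: what is moved stays moved. The work goes in short steps, Python scripts to look and compute and a shell command to move; the robot and the scene stay as the last step left them, time stands still between calls to the robot, and variables do not carry over. Pictures are saved under pics/ and viewed, at most 10 in all, crops included, and the job is handed in when it is done.

```bash
ls; mkdir -p pics; cat > h.py <<'E'
import numpy as np, cv2
from bench import *
def save(name,fn):
    p,d=grab_frame(name); cv2.imwrite(f'pics/{fn}.png',p[:,:,::-1]); np.savez(f'pics/{fn}.npz',p=p,d=d); return p,d
def ray(name,u,v):
    c=calibration(name);K=np.array(c['K']);k1=c['k1']
    xd=np.array([(u-K[0,2])/K[0,0],(v-K[1,2])/K[1,1]]);x=xd.copy()
    for _ in range(20): x=xd/(1+k1*(x@x))
    R=cv2.Rodrigues(np.array(c['rvec'],float))[0];t=np.array(c['tvec'],float).ravel()
    return R.T@np.array([x[0],x[1],1.]), -R.T@t
def at_z(name,u,v,z):
    r,o=ray(name,u,v); return o+r*(z-o[2])/r[2]
def at_d(name,u,v,d):
    r,o=ray(name,u,v); return o+r*d
def proj(name,P):
    c=calibration(name);K=np.array(c['K'])
    R=cv2.Rodrigues(np.array(c['rvec'],float))[0]
    q=R@np.asarray(P,float)+np.array(c['tvec'],float).ravel()
    x=q[:2]/q[2];x=x*(1+c['k1']*(x@x));return K[:2,:2]@x+K[:2,2]
def cloud(name,d):
    c=calibration(name);K=np.array(c['K']);v,u=np.mgrid[:400,:640]
    xd=np.stack([(u-K[0,2])/K[0,0],(v-K[1,2])/K[1,1]],-1);x=xd.copy()
    for _ in range(20): x=xd/(1+c['k1']*(x**2).sum(-1,keepdims=True))
    R=cv2.Rodrigues(np.array(c['rvec'],float))[0];t=np.array(c['tvec'],float).ravel()
    P=np.dstack([x,np.ones((400,640))])*d[...,None]
    return (P-t)@R
E
python3 - <<'E'
from h import *
save('top','t0');save('side','s0')
o=get_obs();print({k:np.round(v,3) for k,v in o.items()},grip_point_offset if not callable(grip_point_offset) else grip_point_offset())
for n in('top','side'):
    r,c=ray(n,320,200);print(n,c,r,calibration(n))
E
```

```text
pics
{'clock': np.float64(0.1), 'joints': array([-1.37 ,  0.478,  0.022,  1.556, -0.012,  1.109, -0.083]), 'qvel': array([ 0.001,  0.001,  0.001, -0.003, -0.   , -0.002, -0.002]), 'tau': array([ 3.0000e-03, -5.9776e+01,  1.6130e+00, -2.8195e+01,  1.3000e-02,
        5.0000e-03, -0.0000e+00]), 'tcp_pos': array([0.205, 0.643, 0.23 ]), 'orientation': array([-4.830e-01, -3.104e+00,  3.000e-03]), 'contact_force': array([ 0.094,  0.794, -0.059]), 'moment': array([-0.011, -0.028, -0.063]), 'gripper_force': np.float64(0.0), 'grip_width': np.float64(0.085)} -0.0187
top [0.38302202 0.00790161 1.01196119] [ 0.11934456  0.01175578 -0.99286049] {'K': array([[383.31004876,   0.        , 324.50302041],
       [  0.        , 383.31004876, 198.5027666 ],
       [  0.        ,   0.        ,   1.        ]]), 'k1': -0.006814387865198846, 'rvec': array([ 2.1872084 , -2.12878469,  0.13549158]), 'tvec': array([-0.00565682,  0.50513262,  0.95689226])}
side [ 0.29098044 -0.69719756  0.87907965] [ 0.20956795  0.63450612 -0.7445097 ] {'K': array([[430.30593395,   0.        , 320.21040783],
       [  0.        , 430.30593395, 212.25560736],
       [  0.        ,   0.        ,   1.        ]]), 'k1': -0.020513515222851532, 'rvec': array([ 2.40816239, -0.41200102,  0.13338967]), 'tvec': array([-0.49213109,  0.14268995,  1.03970267])}
```

View pics/t0.png

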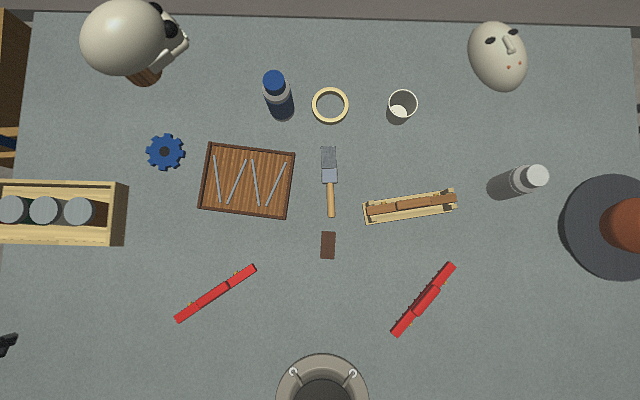

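View pics/s0.png

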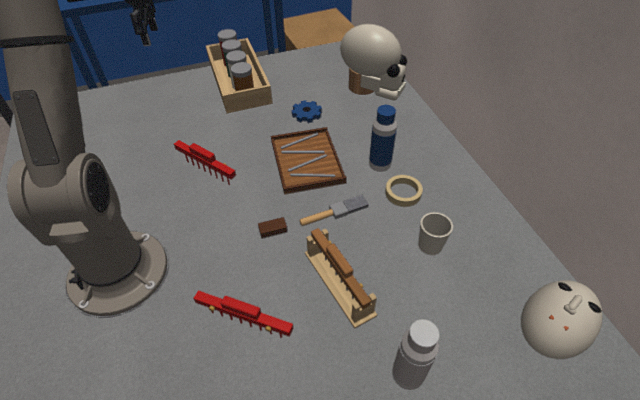

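The rake is the brown wooden one hanging in the plywood rest at top (410,205); the red ones at (215,293) and (423,300) are decoys. The tray is at top (246,180) with four askew rods. I'll confirm this in enlarged crops.

```bash
python3 - <<'E'
from h import *
p=np.load('pics/t0.npz')['p'][:,:,::-1]
a=cv2.resize(p[136:226,192:302],None,fx=6.4,fy=6.4,interpolation=cv2.INTER_CUBIC)
for i in range(200,301,10): cv2.putText(a,str(i),(int((i-192)*6.4),10),0,.35,(0,255,255));cv2.line(a,(int((i-192+.5)*6.4),12),(int((i-192+.5)*6.4),18),(0,255,255))
for i in range(140,226,10): cv2.putText(a,str(i),(0,int((i-136+.5)*6.4)),0,.35,(0,255,255))
cv2.imwrite('pics/c1.png',a)
b=cv2.resize(p[180:230,355:465],None,fx=7,fy=7,interpolation=cv2.INTER_CUBIC)
for i in range(360,466,10): cv2.putText(b,str(i),(int((i-355)*7),10),0,.35,(0,255,255));cv2.line(b,(int((i-355+.5)*7),12),(int((i-355+.5)*7),18),(0,255,255))
for i in range(180,230,10): cv2.putText(b,str(i),(0,int((i-180+.5)*7)),0,.35,(0,255,255))
cv2.imwrite('pics/c2.png',b)
z=np.load('pics/t0.npz');X=cloud('top',z['d'])
# tray pts: wall tops, region
for (r,n,lo,hi) in [((136,226,192,302),'tray',.019,.03),((180,230,355,465),'block',.094,.112),((180,230,355,465),'bar',.07,.086)]:
    Q=X[r[0]:r[1],r[2]:r[3]].reshape(-1,3); m=(Q[:,2]>lo)&(Q[:,2]<hi); Q=Q[m]
    print(n,len(Q),Q.mean(0),cv2.minAreaRect((Q[:,:2]*1000).astype(np.float32)))
Q=X[300:330,60:140].reshape(-1,3);print('table z',np.median(Q[:,2]),Q[:,2].std())
E
```

```text
tray 1141 [0.54708632 0.21700793 0.02243737] ((550.4702758789062, 215.12261962890625), (232.2257843017578, 179.4840087890625), 83.97904205322266)
block 323 [ 0.49153588 -0.2039043   0.10358916] ((492.18414306640625, -204.69839477539062), (22.353174209594727, 83.55342102050781), 10.409226417541504)
bar 650 [ 0.49149942 -0.20321598  0.07912129] ((491.0982971191406, -204.96160888671875), (52.02239990234375, 224.17831420898438), 10.550254821777344)
table z 0.00031295531337745405 0.06186016149706654
```

View pics/c1.png

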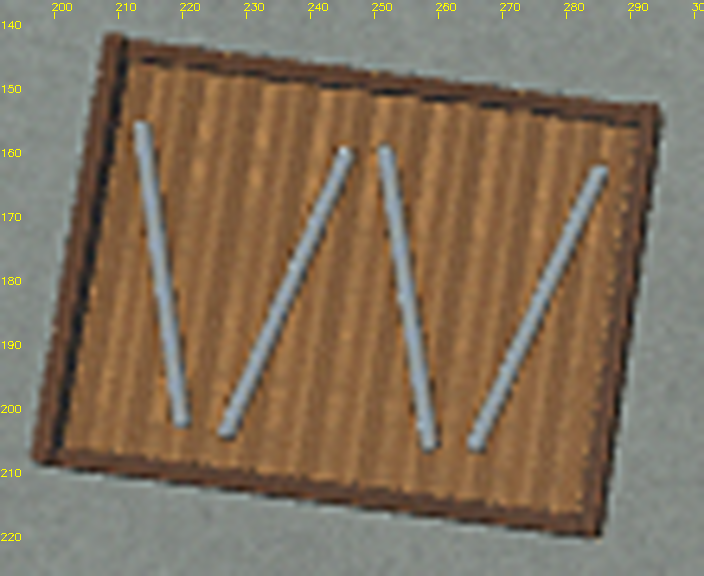

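View pics/c2.png

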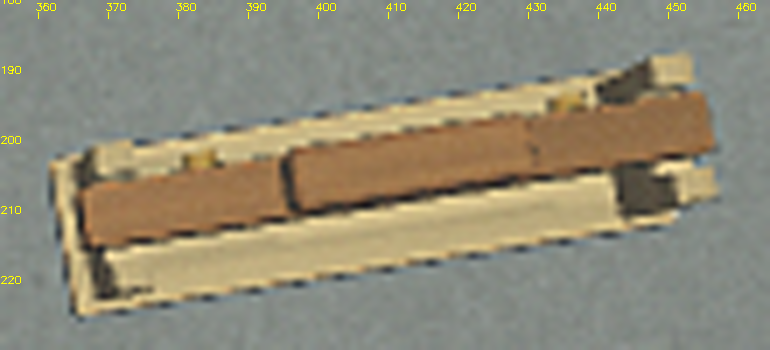

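The crop confirms the brown wooden rake in the plywood rest, with its block at about (412,203). All four rods cross the ribs: (213,156)-(219,202), (246,160)-(226,204), (251,159)-(258,205) and (285,162)-(265,206). Next I'll get the tray fit and the rod lines in the tray frame.

```bash
cat >> h.py <<'E'
def trayfit(p,d):
    X=cloud('top',d);s=(slice(136,226),slice(190,304));Q=X[s];
    m=(Q[...,2]>.006)&(Q[...,2]<.04)
    n,l,st,_=cv2.connectedComponentsWithStats(m.astype(np.uint8));m=l==1+np.argmax(st[1:,4])
    q=Q[m]*1000
    return cv2.minAreaRect(q[:,:2].astype(np.float32)),Q,m
def rods(p,d,c,yaw):
    X=cloud('top',d)*1000;s=(slice(140,220),slice(196,298))
    pp=p[s].astype(int);sil=((pp[...,2]-pp[...,0])>-8)&(pp.sum(-1)>270)
    R=np.array([[np.cos(yaw),np.sin(yaw)],[-np.sin(yaw),np.cos(yaw)]])
    n,l,st,_=cv2.connectedComponentsWithStats(sil.astype(np.uint8),connectivity=8);out=[]
    for i in range(1,n):
        if st[i,4]<40: continue
        vv,uu=np.nonzero(l==i); 
        P=np.array([at_z('top',u+196,v+140,.020)[:2]*1000 for u,v in zip(uu,vv)])
        t=(P-np.array(c))@R.T
        if abs(t[:,0]).max()>84 or abs(t[:,1]).max()>110: continue
        a=np.polyfit(t[:,0],t[:,1],1)
        out.append((a,t[:,0].min(),t[:,0].max(),np.median(X[s][l==i][:,2]),len(vv)))
    return out
E
python3 - <<'E'
from h import *
z=np.load('pics/t0.npz');p,d=z['p'],z['d']
r,Q,m=trayfit(p,d);print(r,m.sum())
# colour-edge corners of outer tray from crop reading (wall tops z .024 side walls)
for u,v in [(208.7,141.5),(294.8,152.3),(285.3,219.2),(197,208)]: print(np.round(at_z('top',u,v,.022)*1000,1))
c=r[0];yaw=np.radians(r[1][0]>r[1][1] and r[2]-90 or r[2]);print(c,np.degrees(yaw))
L=rods(p,d,c,yaw)
for a,x0,x1,zz,k in L: print(np.degrees(np.arctan(a[0])).round(1),a[1].round(1),x0.round(),x1.round(),zz.round(1),k)
for x in range(-60,61,5):
    o=[]
    for a,x0,x1,zz,k in L:
        y=a[0]*x+a[1]; o.append(round(float(abs((y-12+12)%24-12)),1) if x0<x<x1 else 99)
    print(x,o,min(o))
# bystanders near
X=cloud('top',d)
for n,(u,v) in dict(can=(275,80),cog=(165,152),tape=(330,90),brush=(329,170),canb=(530,178)).items(): print(n,np.round(X[v,u],3))
E
```

```text
((550.6017456054688, 215.08758544921875), (232.2609405517578, 180.1107177734375), 84.00717163085938) 5871
[650.1 319.   22. ]
[627.1  89.8  22. ]
[449.6 107.9  22. ]
[472.4 337.9  22. ]
(550.6017456054688, 215.08758544921875) -5.992828369140625
17.1 78.7 -67.0 54.0 21.7 114
-14.1 22.7 -68.0 54.0 21.7 109
17.1 -23.8 -64.0 57.0 21.9 113
-15.9 -78.1 -59.0 61.0 21.9 110
-60 [0.2, 1.8, 6.2, 99] 0.2
-55 [1.8, 0.5, 4.7, 2.4] 0.5
-50 [3.3, 0.7, 3.2, 3.8] 0.7
-45 [4.9, 2.0, 1.6, 5.3] 1.6
-40 [6.4, 3.2, 0.1, 6.7] 0.1
-35 [7.9, 4.5, 1.4, 8.1] 1.4
-30 [9.5, 5.7, 3.0, 9.5] 3.0
-25 [11.0, 7.0, 4.5, 11.0] 4.5
-20 [11.4, 8.3, 6.1, 11.6] 6.1
-15 [9.9, 9.5, 7.6, 10.2] 7.6
-10 [8.4, 10.8, 9.1, 8.8] 8.4
-5 [6.8, 12.0, 10.7, 7.3] 6.8
0 [5.3, 10.7, 11.8, 5.9] 5.3
5 [3.7, 9.5, 10.3, 4.5] 3.7
10 [2.2, 8.2, 8.7, 3.1] 2.2
15 [0.7, 7.0, 7.2, 1.6] 0.7
20 [0.9, 5.7, 5.6, 0.2] 0.2
25 [2.4, 4.4, 4.1, 1.2] 1.2
30 [4.0, 3.2, 2.6, 2.6] 2.6
35 [5.5, 1.9, 1.0, 4.1] 1.0
40 [7.0, 0.7, 0.5, 5.5] 0.5
45 [8.6, 0.6, 2.0, 6.9] 0.6
50 [10.1, 1.8, 3.6, 8.3] 1.8
55 [99, 99, 5.1, 9.8] 5.1
60 [99, 99, 99, 11.2] 11.2
can [0.749 0.126 0.194]
cog [0.62  0.434 0.018]
tape [0.801 0.001 0.024]
brush [ 0.582 -0.002  0.022]
canb [ 0.542 -0.437  0.195]
```

```bash
python3 -m pendant '{"translation":[[2.4,-3.2,1],[4.8,-6.4,2],[7,-9.6,2],[9,-12.5,2],[11,-16,2],[11.2,-18,2],[11.4,-20,2],[11.4,-22,2],[11.4,-24,2]],"delta_rot":[[0,0,-1.5],[0,0,-3],[0,0,-4.5],[0,0,-6],[0,0,-7],[0,0,-8],[0,0,-9],[0,0,-10],[0,0,-11]]}' 1 60; python3 -c "
from bench import *
print(get_obs()['joints'].round(2))"
```

```text
clock: 1.23
tcp_pos: [0.4664, 0.1552, 0.2798]
orientation: [1.866, 2.527, 0.0]
contact_force: [0.4, 0.1, -1.0]
grip_width: 0.0855
gripper_force: 0.0
[-0.84  0.12  0.44  1.95 -0.06  1.09 -0.08]
```

```bash
python3 -m pendant '{"translation":[[0,0,0],[0,0,0]],"delta_rot":[[0,0,0],[0,0,0]]}'; python3 -c "
from h import *
from scipy.spatial.transform import Rotation as R
o=get_obs();y=R.from_rotvec(o['orientation']).as_matrix()[:,1];a=np.degrees(np.arctan2(y[1],y[0]));print(a,(np.array([.4922,-.2047,.15])-o['tcp_pos'])/.025,(10.4-a)/5)"
```

```text
clock: 1.48
tcp_pos: [0.4658, 0.1578, 0.2797]
orientation: [-1.861, -2.53, -0.0]
contact_force: [-0.7, 0.0, 0.3]
grip_width: 0.0855
gripper_force: 0.0
17.33106053722999 [  1.0562895  -14.50196512  -5.1893736 ] -1.386212107445998
```

```bash
python3 -m pendant '{"translation":[[0.3,-2.4,0],[0.5,-4.8,0],[0.7,-7.2,0],[0.9,-9.6,-1],[1,-12,-2],[1.05,-13.5,-3],[1.05,-14.5,-4],[1.05,-14.5,-5],[1.05,-14.5,-5.2],[1.05,-14.5,-5.2],[1.05,-14.5,-5.2]],"delta_rot":[[0,0,-0.3],[0,0,-0.6],[0,0,-0.9],[0,0,-1.2],[0,0,-1.4],[0,0,-1.4],[0,0,-1.4],[0,0,-1.4],[0,0,-1.4],[0,0,-1.4],[0,0,-1.4]]}'; python3 -c "
from h import *
from scipy.spatial.transform import Rotation as R
save('side','s1')
o=get_obs();y=R.from_rotvec(o['orientation']).as_matrix()[:,1];a=np.degrees(np.arctan2(y[1],y[0]));print(a,(np.array([.4922,-.2047,.070])-o['tcp_pos'])/.025,(10.4-a)/5,o['joints'].round(2))
g=o['tcp_pos'].copy();print(proj('side',g))"
```

```text
clock: 2.85
tcp_pos: [0.4933, -0.2045, 0.1508]
orientation: [2.01, 2.413, 0.002]
contact_force: [-0.0, 0.5, 0.1]
grip_width: 0.0853
gripper_force: 0.0
10.379774221816943 [-4.15229565e-02 -2.03528204e-04 -3.23229103e+00] 0.004045155636611497 [-0.23  0.4   0.64  2.   -0.32  0.84  0.77]
[338.85859996 243.30522   ]
```

View pics/s1.png

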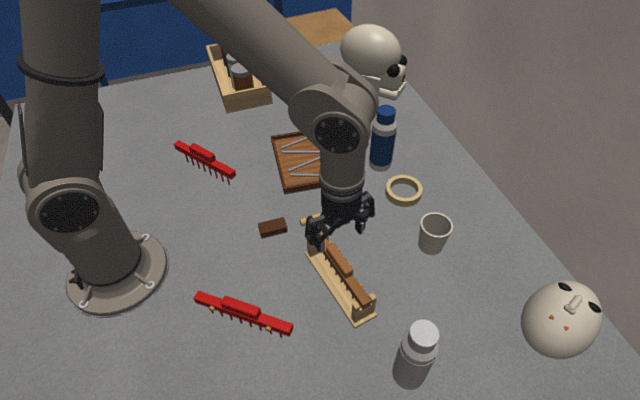

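The gripper at about (340,225) stands over the grip block at (340,258), with its fingers either side. I'll descend and close.

```bash
python3 -m pendant '{"translation":[[-0.04,0,-1],[-0.04,0,-2],[-0.04,0,-3],[-0.04,0,-3.25],[-0.04,0,-3.25]],"delta_rot":[[0,0,0],[0,0,0],[0,0,0],[0,0,0],[0,0,0]]}' && python3 -m pendant '{"translation":[[0,0,0],[0,0,0],[0,0,0],[0,0,0],[0,0,0],[0,0,0],[0,0,0],[0,0,0]],"delta_rot":[[0,0,0],[0,0,0],[0,0,0],[0,0,0],[0,0,0],[0,0,0],[0,0,0],[0,0,0]]}' 0 60; python3 -c "
from bench import *
print(get_obs()['tcp_pos'],get_obs()['contact_force'])"
```

```text
clock: 3.52
tcp_pos: [0.4917, -0.2052, 0.0691]
orientation: [2.013, 2.412, 0.0]
contact_force: [-0.7, -0.6, 1.1]
grip_width: 0.0855
gripper_force: 0.0
clock: 4.53
tcp_pos: [0.4918, -0.2052, 0.0691]
orientation: [2.012, 2.412, 0.001]
contact_force: [-0.1, 1.8, 5.8]
grip_width: 0.0215
gripper_force: 59.0
[ 0.49176999 -0.20519718  0.06910721] [-0.11018448  1.83657798  5.80738735]
```

```bash
python3 -m pendant '{"translation":[[0,0,0.5],[0,0,1.5],[0,0,2.5],[0,0,3.5],[0,0,4],[0,0,4],[0,0,4]],"delta_rot":[[0,0,0],[0,0,0],[0,0,0],[0,0,0],[0,0,0],[0,0,0],[0,0,0]]}' && python3 -m pendant '{"translation":[[0.2,1.8,0],[0.4,3.8,0],[0.6,5.8,0],[0.8,7.8,0],[1,9.8,0],[1.3,11.8,0],[1.5,13.8,0],[1.7,15.2,0],[1.85,16.2,0],[1.88,16.86,0],[1.88,16.86,0],[1.88,16.86,0]],"delta_rot":[[0,0,-0.4],[0,0,-0.8],[0,0,-1.2],[0,0,-1.6],[0,0,-2],[0,0,-2.4],[0,0,-2.8],[0,0,-3.1],[0,0,-3.28],[0,0,-3.28],[0,0,-3.28],[0,0,-3.28]]}'; python3 - <<'E'
from h import *
from scipy.spatial.transform import Rotation as R
p,d=save('top','t1');save('side','s2')
o=get_obs();y=R.from_rotvec(o['orientation']).as_matrix()[:,1];a=np.degrees(np.arctan2(y[1],y[0]))
print(a,o['tcp_pos'],o['contact_force'],o['moment'])
a=cv2.resize(p[120:260,180:340],None,fx=3.5,fy=3.5,interpolation=cv2.INTER_CUBIC)
b=cv2.resize(np.load('pics/s2.npz')['p'][90:230,240:400],None,fx=3.5,fy=3.5,interpolation=cv2.INTER_CUBIC)[:490,:]
i=np.hstack([a,b])[:,:,::-1];cv2.imwrite('pics/c3.png',cv2.resize(i,None,fx=.71,fy=.71))
E
```

```text
clock: 5.4
tcp_pos: [0.4907, -0.2047, 0.1678]
orientation: [-2.012, -2.411, 0.001]
contact_force: [-0.2, -0.2, -1.3]
grip_width: 0.0214
gripper_force: 58.9
clock: 6.9
tcp_pos: [0.5382, 0.2146, 0.1684]
orientation: [2.338, 2.098, -0.002]
contact_force: [-0.2, -0.3, -2.0]
grip_width: 0.021
gripper_force: 59.0
-6.2129876287329235 [0.53837616 0.21472858 0.16866006] [ 0.87361741  0.44800432 -2.14035008] [ 0.00092824 -0.01141732  0.01806193]
```

View pics/c3.png

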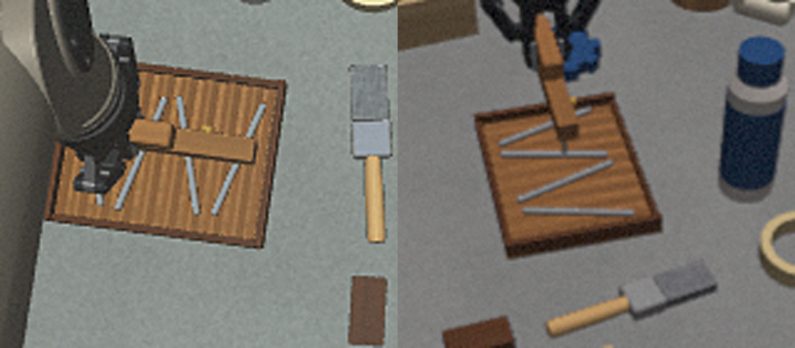

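The rake is held squarely over the tray; its right end at about (283,180) is visible in the top image. I'll use depth to check where the bar end is against the tray.

```bash
cat >> h.py <<'E'
def barend(d,c,yaw,zlo,zhi,box=(150,215,225,300),n=22.0):
    X=cloud('top',d)[box[0]:box[1],box[2]:box[3]].reshape(-1,3)*1000
    Q=X[(X[:,2]>zlo)&(X[:,2]<zhi)]
    R=np.array([[np.cos(yaw),np.sin(yaw)],[-np.sin(yaw),np.cos(yaw)]])
    t=(Q[:,:2]-np.array(c))@R.T; t=t[t[:,1]<t[:,1].min()+65]
    r=cv2.minAreaRect(t.astype(np.float32)); a=np.polyfit(t[:,1],t[:,0],1)
    return len(t),r,t[:,1].min(),np.degrees(np.arctan(a[0])),np.polyval(a,0),np.median(Q[:,2])
E
python3 - <<'E'
from h import *
z=np.load('pics/t1.npz')
for lo,hi in((170,186),(172,190)):print(barend(z['d'],(550.6,215.1),np.radians(-6),lo,hi))
E
```

```text
(322, ((-10.554203033447266, -81.88543701171875), (64.78231811523438, 28.2532958984375), 89.72453308105469), np.float64(-114.26393717397204), np.float64(1.279695985591809), np.float64(-11.676422604850403), np.float64(179.1752663210541))
(315, ((-10.561929702758789, -81.88674926757812), (64.7918930053711, 28.180906295776367), 89.58418273925781), np.float64(-114.26393717397204), np.float64(1.1963548941234023), np.float64(-11.635869486679873), np.float64(179.31705182293842))
```

```bash
python3 -m pendant '{"translation":[[0.01,0.07,-0.8],[0.01,0.07,-1.6],[0.01,0.07,-2.4],[0.01,0.07,-2.94],[0.01,0.07,-2.94],[0.01,0.07,-2.94],[0.01,0.07,-2.94]],"delta_rot":[[0,0,0.04],[0,0,0.04],[0,0,0.04],[0,0,0.04],[0,0,0.04],[0,0,0.04],[0,0,0.04]]}'; python3 - <<'E'
from h import *
from scipy.spatial.transform import Rotation as R
p,d=save('top','t2');q,_=save('side','s3')
o=get_obs();M=R.from_rotvec(o['orientation']).as_matrix();y=M[:,1];a=np.degrees(np.arctan2(y[1],y[0]))
print(a,M[:,2],o['tcp_pos'],o['contact_force'])
for lo,hi in((95,112),(98,112)):print(barend(d,(550.6,215.1),np.radians(-6),lo,hi))
a=cv2.resize(p[135:225,225:305],None,fx=5,fy=5,interpolation=cv2.INTER_CUBIC)
b=cv2.resize(q[115:205,265:345],None,fx=5,fy=5,interpolation=cv2.INTER_CUBIC)
cv2.imwrite('pics/c4.png',np.hstack([a,b])[:,:,::-1])
E
```

```text
clock: 7.88
tcp_pos: [0.5391, 0.2183, 0.0958]
orientation: [2.332, 2.104, 0.002]
contact_force: [0.1, 0.8, -2.0]
grip_width: 0.021
gripper_force: 59.0
-5.8898345843236495 [ 9.92037218e-04  6.97180504e-04 -9.99999265e-01] [0.53894732 0.21832972 0.09572133] [ 0.18672734  0.15446406 -1.94596143]
(271, ((-9.949952125549316, -78.38182067871094), (64.80868530273438, 27.201915740966797), 89.93439483642578), np.float64(-110.78313133905276), np.float64(1.1816613095344355), np.float64(-10.930363453417781), np.float64(106.40132821359907))
(265, ((-9.949952125549316, -78.38182067871094), (64.80868530273438, 27.201915740966797), 89.93439483642578), np.float64(-110.78313133905276), np.float64(0.568360822378191), np.float64(-11.807506290655496), np.float64(106.4597120833844))
```

View pics/c4.png

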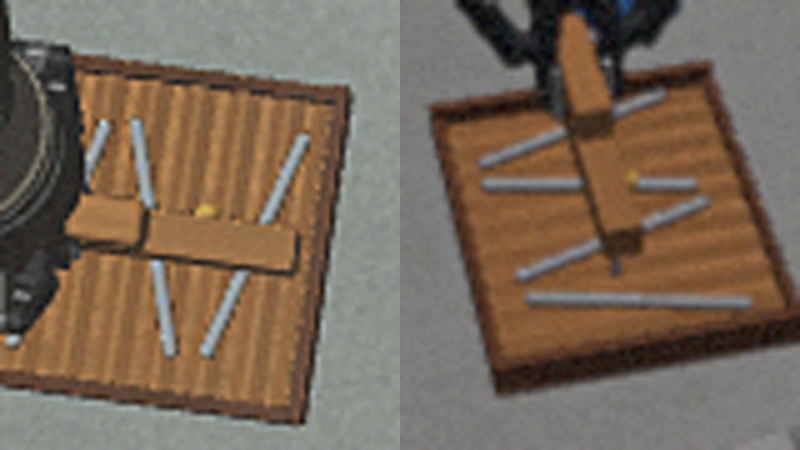

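```bash
cat >> h.py <<'E'
def rect(name,p,c,yaw,z,xs,ys):
    """image sampled on plane z (m) in a frame c(mm),yaw"""
    C,S=np.cos(yaw),np.sin(yaw);xx,yy=np.meshgrid(xs,ys,indexing='ij')
    uv=np.array([[proj(name,[(c[0]+C*x-S*y)/1e3,(c[1]+S*x+C*y)/1e3,z]) for x,y in zip(a,b)] for a,b in zip(xx,yy)],np.float32)
    return cv2.remap(p.astype(np.float32),uv[...,0].copy(),uv[...,1].copy(),cv2.INTER_CUBIC)
def edge(name,p,c,yaw,z,xs,ys,lo=None):
    g=rect(name,p,c,yaw,z,xs,ys).mean(0); gr=np.linalg.norm(np.gradient(g,axis=0),axis=1)
    w=gr**2*(gr>.3*gr.max()); i=np.argmax(gr); m=abs(ys-ys[i])<4; w=w*m
    return round(float((w*ys).sum()/w.sum()),2)
E
python3 - <<'E'
from h import *
t0=np.load('pics/t0.npz')['p'];t2=np.load('pics/t2.npz')['p'];s0=np.load('pics/s0.npz')['p'];s3=np.load('pics/s3.npz')['p']
yw=np.radians(-6);c=(550.6,215.1);f=lambda a,b:np.arange(a,b,.5)
print('tray -y/+y outer top cam',edge('top',t0,c,yw,.024,f(-60,60)[::8],f(-122,-110)),edge('top',t0,c,yw,.024,f(-60,60)[::8],f(110,122)))
print('tray side cam',edge('side',s0,c,yw,.024,f(-60,60)[::8],f(-122,-110)),edge('side',s0,c,yw,.024,f(-60,60)[::8],f(110,122)))
cr=(492.2,-204.7);yr=np.radians(10.4)
print('bar at rest',edge('top',t0,cr,yr,.080,f(-8,8)[::2],f(-120,-104)),edge('top',t0,cr,yr,.080,f(-8,8)[::2],f(104,120)))
for x0 in(-20,-19,-18): print('bar now top',edge('top',t2,c,yw,.1064,f(x0,x0+16)[::2],f(-120,-102)))
print('bar side',edge('side',s3,c,yw,.1064,f(-18,-6)[::2],f(-120,-102)),'rest side',edge('side',s0,cr,yr,.080,f(-6,6)[::2],f(-120,-104)))
E
```

```text
tray -y/+y outer top cam -118.17 116.01
tray side cam -119.62 112.24Traceback (most recent call last):
  File "<stdin>", line 7, in <module>
  File "h.py", line 60, in edge
    g=rect(name,p,c,yaw,z,xs,ys).mean(0); gr=np.linalg.norm(np.gradient(g,axis=0),axis=1)
      ~~~~^^^^^^^^^^^^^^^^^^^^^^
  File "h.py", line 57, in rect
    uv=np.array([[proj(name,[(c[0]+C*x-S*y)/1e3,(c[1]+S*x+C*y)/1e3,z]) for x,y in zip(a,b)] for a,b in zip(xx,yy)],np.float32)
                  ~~~~^^^^^^^^^^^^^^^^^^^^^^^^^^^^^^^^^^^^^^^^^^^^^^^^
  File "h.py", line 16, in proj
    c=calibration(name);K=np.array(c['K'])
ValueError: time passes only in moves, steps and waits
```

```bash
python3 - <<'E'
from bench import *
import pickle; pickle.dump({n:calibration(n) for n in('top','side')},open('cal.pkl','wb'))
s=open('h.py').read()
open('h.py','w').write(s.replace("from bench import *","from bench import *\nimport pickle\n_C=pickle.load(open('cal.pkl','rb'))\ncalibration=_C.get",1))
E
python3 - <<'E'
from h import *
t0=np.load('pics/t0.npz')['p'];t2=np.load('pics/t2.npz')['p'];s0=np.load('pics/s0.npz')['p'];s3=np.load('pics/s3.npz')['p']
yw=np.radians(-6);c=(550.6,215.1);f=lambda a,b:np.arange(a,b,.5)
for r in((-60,0),(0,60)):print('tray -y/+y outer top cam',edge('top',t0,c,yw,.024,f(*r)[::8],f(-122,-110)),edge('top',t0,c,yw,.024,f(*r)[::8],f(110,122)))
# inner edges of side walls (top edge, z .024)
cr=(492.2,-204.7);yr=np.radians(10.4)
print('bar at rest',edge('top',t0,cr,yr,.080,f(-8,8)[::2],f(-120,-104)),edge('top',t0,cr,yr,.080,f(-8,8)[::2],f(104,120)))
for x0 in(-20,-19,-18): print('bar now top',edge('top',t2,c,yw,.1064,f(x0,x0+16)[::2],f(-120,-102)))
print('bar side',edge('side',s3,c,yw,.1064,f(-18,-6)[::2],f(-120,-102)),'rest side',edge('side',s0,cr,yr,.080,f(-6,6)[::2],f(-120,-104)),edge('side',s0,cr,yr,.080,f(-6,6)[::2],f(104,120)))
E
```

```text
tray -y/+y outer top cam -118.19 115.94
tray -y/+y outer top cam -118.14 116.1
bar at rest -112.07 113.63
bar now top -110.56
bar now top -110.55
bar now top -110.55
bar side -114.13 rest side -115.57 107.73
```

Both cameras put the bar about 1.4 mm too far along tray +y, with x and yaw right. I'll correct that, then descend in small guarded steps.

```bash
cat > g.py <<'E'
import sys
from bench import get_obs
o=get_obs();f=o['contact_force'];print('Z %.4f F'%o['tcp_pos'][2],f.round(1),o['moment'].round(2),'xy',o['tcp_pos'][:2].round(4))
sys.exit(1 if f[2]>1.5 else 0)
E
python3 -m pendant '{"translation":[[-0.01,-0.06,-0.2],[-0.01,-0.06,-0.4],[-0.01,-0.06,-0.6],[-0.01,-0.06,-0.6]],"delta_rot":[[0,0,-0.02],[0,0,-0.02],[0,0,-0.02],[0,0,-0.02]]}' >/dev/null && python3 g.py && python3 -m pendant '{"translation":[[0,0,-0.1],[0,0,-0.2],[0,0,-0.25],[0,0,-0.25]],"delta_rot":[[0,0,0],[0,0,0],[0,0,0],[0,0,0]]}' >/dev/null && python3 g.py && python3 -m pendant '{"translation":[[0,0,-0.04],[0,0,-0.04]],"delta_rot":[[0,0,0],[0,0,0]]}' >/dev/null && python3 g.py && python3 -m pendant '{"translation":[[0,0,-0.04],[0,0,-0.04]],"delta_rot":[[0,0,0],[0,0,0]]}' >/dev/null && python3 g.py
```

```text
Z 0.0795 F [ 0.5 -0.9 -1.2] [ 0.05 -0.02 -0.  ] xy [0.5379 0.2165]
Z 0.0738 F [-0.9  0.1 -2.1] [-0.02 -0.04  0.01] xy [0.5383 0.2166]
Z 0.0728 F [ 0.8 -0.3 -1.8] [0.02 0.01 0.05] xy [0.5383 0.2166]
Z 0.0718 F [ 0.2 -1.  -2.2] [ 0.06  0.02 -0.06] xy [0.5383 0.2166]
```

```bash
S='{"translation":[[0,0,-0.03],[0,0,-0.03]],"delta_rot":[[0,0,0],[0,0,0]]}'; unset S
python3 -m pendant '{"translation":[[0,0,-0.03],[0,0,-0.03]],"delta_rot":[[0,0,0],[0,0,0]]}' >/dev/null && python3 g.py && python3 -m pendant '{"translation":[[0,0,-0.03],[0,0,-0.03]],"delta_rot":[[0,0,0],[0,0,0]]}' >/dev/null && python3 g.py && python3 -m pendant '{"translation":[[0,0,-0.03],[0,0,-0.03]],"delta_rot":[[0,0,0],[0,0,0]]}' >/dev/null && python3 g.py && python3 -m pendant '{"translation":[[0,0,-0.03],[0,0,-0.03]],"delta_rot":[[0,0,0],[0,0,0]]}' >/dev/null && python3 g.py && python3 -m pendant '{"translation":[[0,0,-0.03],[0,0,-0.03]],"delta_rot":[[0,0,0],[0,0,0]]}' >/dev/null && python3 g.py && python3 -m pendant '{"translation":[[0,0,-0.03],[0,0,-0.03]],"delta_rot":[[0,0,0],[0,0,0]]}' >/dev/null && python3 g.py && python3 -m pendant '{"translation":[[0,0,-0.03],[0,0,-0.03]],"delta_rot":[[0,0,0],[0,0,0]]}' >/dev/null && python3 g.py && python3 -m pendant '{"translation":[[0,0,-0.03],[0,0,-0.03]],"delta_rot":[[0,0,0],[0,0,0]]}' >/dev/null && python3 g.py
```

```text
Z 0.0710 F [-1.   0.6 -1.9] [ 0.03  0.03 -0.  ] xy [0.5383 0.2166]
Z 0.0703 F [ 0.2  0.4 -1.3] [-0.   -0.03 -0.03] xy [0.5383 0.2166]
Z 0.0696 F [-0.6 -0.4 -1.9] [ 0.01 -0.03 -0.02] xy [0.5383 0.2166]
Z 0.0688 F [ 0.2  0.3 -2.1] [ 0.03 -0.   -0.06] xy [0.5383 0.2166]
Z 0.0680 F [ 0.2 -0.2 -1.5] [0.02 0.03 0.03] xy [0.5383 0.2166]
Z 0.0673 F [ 0.7  0.3 -1.2] [ 0.04 -0.02  0.02] xy [0.5383 0.2166]
Z 0.0665 F [-0.3 -0.3 -1.6] [-0.03 -0.   -0.05] xy [0.5383 0.2166]
Z 0.0659 F [ 0.1 -0.  -2.4] [-0.04 -0.08 -0.04] xy [0.5384 0.2166]
```

```bash
python3 -m pendant '{"translation":[[0,0,-0.02],[0,0,-0.02]],"delta_rot":[[0,0,0],[0,0,0]]}' >/dev/null && python3 g.py && python3 -m pendant '{"translation":[[0,0,-0.02],[0,0,-0.02]],"delta_rot":[[0,0,0],[0,0,0]]}' >/dev/null && python3 g.py && python3 -m pendant '{"translation":[[0,0,-0.02],[0,0,-0.02]],"delta_rot":[[0,0,0],[0,0,0]]}' >/dev/null && python3 g.py && python3 -m pendant '{"translation":[[0,0,-0.02],[0,0,-0.02]],"delta_rot":[[0,0,0],[0,0,0]]}' >/dev/null && python3 g.py && python3 -m pendant '{"translation":[[0,0,-0.02],[0,0,-0.02]],"delta_rot":[[0,0,0],[0,0,0]]}' >/dev/null && python3 g.py && python3 -m pendant '{"translation":[[0,0,-0.02],[0,0,-0.02]],"delta_rot":[[0,0,0],[0,0,0]]}' >/dev/null && python3 g.py
```

```text
Z 0.0657 F [-2.1  0.2  2.9] [-0.1   0.31 -0.01] xy [0.5384 0.2166]
```

Contact is light, about 5 N, at the height expected for the rib tops. I'll ease off a hair and comb toward +x along the grooves.

```bash
python3 -m pendant '{"translation":[[0.10,-0.010,0.01],[0.24,-0.025,0.01],[0.38,-0.040,0.01],[0.52,-0.055,0.01],[0.66,-0.069,0.01],[0.80,-0.084,0.01],[0.94,-0.099,0.01],[1.08,-0.114,0.01],[1.22,-0.128,0.01],[1.36,-0.143,0.01],[1.50,-0.158,0.01],[1.63,-0.171,0.01]],"delta_rot":[[0,0,0],[0,0,0],[0,0,0],[0,0,0],[0,0,0],[0,0,0],[0,0,0],[0,0,0],[0,0,0],[0,0,0],[0,0,0],[0,0,0]]}'; python3 g.py; python3 - <<'E'
from h import *
save('top','t3');q,_=save('side','s4')
a=np.load('pics/t3.npz')['p'][135:225,190:305];b=q[110:205,255:360]
f=lambda i:cv2.resize(i,(400,350),interpolation=cv2.INTER_CUBIC)
cv2.imwrite('pics/c5.png',np.hstack([f(a),f(b)])[:,:,::-1])
E
```

```text
clock: 13.22
tcp_pos: [0.5793, 0.2123, 0.0656]
orientation: [2.335, 2.102, 0.0]
contact_force: [-2.4, -0.1, 4.7]
grip_width: 0.0216
gripper_force: 59.9
Z 0.0656 F [-2.4 -0.1  4.7] [ 0.08  0.67 -0.01] xy [0.5793 0.2123]
```

View pics/c5.png

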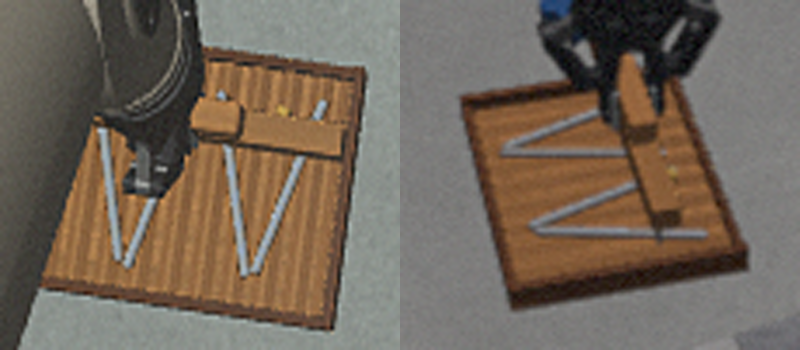

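The rods are turning as hoped: the front halves sit between the pins, and the rear ends have drawn close in pairs at top (262,205) and (225,203). I'll carry on to the +x end.

```bash
python3 -m pendant '{"translation":[[0.10,-0.010,0.01],[0.24,-0.025,0.01],[0.38,-0.040,0.01],[0.52,-0.055,0.01],[0.66,-0.069,0.01],[0.80,-0.084,0.01],[0.94,-0.099,0.01],[1.08,-0.114,0.01],[1.22,-0.128,0.01],[1.36,-0.143,0.01],[1.50,-0.158,0.01],[1.63,-0.171,0.01]],"delta_rot":[[0,0,0],[0,0,0],[0,0,0],[0,0,0],[0,0,0],[0,0,0],[0,0,0],[0,0,0],[0,0,0],[0,0,0],[0,0,0],[0,0,0]]}'; python3 g.py; python3 - <<'E'
from h import *
p,d=save('top','t4')
for a,x0,x1,zz,k in rods(p,d,(550.6,215.1),np.radians(-6)): print(np.degrees(np.arctan(a[0])).round(1),a[1].round(1),x0.round(),x1.round(),zz.round(1),k)
E
```

```text
clock: 14.82
tcp_pos: [0.62, 0.208, 0.0658]
orientation: [2.334, 2.102, -0.0]
contact_force: [-0.1, 0.0, -0.3]
grip_width: 0.0214
gripper_force: 59.3
Z 0.0658 F [-0.1  0.  -0.3] [-0.01  0.14 -0.01] xy [0.62  0.208]
0.0 70.8 -66.0 58.0 15.7 107
0.1 -24.6 -64.0 59.0 16.0 108
-0.0 -73.5 -60.0 66.0 15.8 109
-0.3 21.8 -70.0 31.0 15.6 88
```

All four rods read 0° and lie at axis height 12 mm (tops 16 mm), in the grooves at y ≈ +72, +24, -24 and -72. I'll lift off and go back to the rest.

```bash
python3 -m pendant '{"translation":[[0,0,0.2],[0,0,0.6],[0,0,1.4],[0,0,2.4],[0,0,3.4],[0,0,4.1],[0,0,4.1]],"delta_rot":[[0,0,0],[0,0,0],[0,0,0],[0,0,0],[0,0,0],[0,0,0],[0,0,0]]}' >/dev/null; python3 - <<'E'
from h import *
p,d=save('top','t5')
for a,x0,x1,zz,k in rods(p,d,(550.6,215.1),np.radians(-6)): print(np.degrees(np.arctan(a[0])).round(1),a[1].round(1),x0.round(),x1.round(),zz.round(1),k)
E
python3 -m pendant '{"translation":[[-0.5,-1.6,0],[-1.1,-3.6,0],[-1.7,-5.6,0],[-2.3,-7.6,0],[-2.9,-9.5,0],[-3.5,-11.4,0],[-4.1,-13.3,0],[-4.6,-15,0],[-5,-16,0],[-5.13,-16.53,0],[-5.13,-16.53,0],[-5.13,-16.53,0]],"delta_rot":[[0,0,0.4],[0,0,0.8],[0,0,1.2],[0,0,1.6],[0,0,2],[0,0,2.4],[0,0,2.7],[0,0,3],[0,0,3.2],[0,0,3.28],[0,0,3.28],[0,0,3.28]]}' >/dev/null;  python3 -m pendant '{"translation":[[0,0,0],[0,0,0],[0,0,0]],"delta_rot":[[0,0,0],[0,0,0],[0,0,0]]}'; python3 - <<'E'
from h import *
from scipy.spatial.transform import Rotation as R
o=get_obs();y=R.from_rotvec(o['orientation']).as_matrix()[:,1];a=np.degrees(np.arctan2(y[1],y[0]))
print(a,(np.array([.4918,-.2052,.0692])-o['tcp_pos'])/.025,(10.38-a)/5)
E
```

```text
-0.0 70.7 -66.0 52.0 15.8 102
-0.1 21.9 -68.0 56.0 15.6 107
0.1 -24.6 -64.0 59.0 15.9 108
-0.0 -73.5 -60.0 66.0 15.8 109
clock: 17.68
tcp_pos: [0.4917, -0.2048, 0.1684]
orientation: [2.01, 2.414, 0.0]
contact_force: [-0.5, 0.7, -1.7]
grip_width: 0.0214
gripper_force: 59.1
10.441672758274125 [ 2.83874742e-03 -1.48405728e-02 -3.96646463e+00] -0.012334551654824822
```

```bash
python3 -m pendant '{"translation":[[0,-0.015,-0.8],[0,-0.015,-1.8],[0,-0.015,-2.6],[0,-0.015,-3.0],[0,-0.015,-3.0]],"delta_rot":[[0,0,0],[0,0,0],[0,0,0],[0,0,0],[0,0,0]]}' >/dev/null && python3 g.py && python3 -m pendant '{"translation":[[0,0,-0.25],[0,0,-0.5],[0,0,-0.7],[0,0,-0.8],[0,0,-0.8]],"delta_rot":[[0,0,0],[0,0,0],[0,0,0],[0,0,0],[0,0,0]]}' >/dev/null && python3 g.py && python3 -m pendant '{"translation":[[0,0,-0.08],[0,0,-0.14],[0,0,-0.14]],"delta_rot":[[0,0,0],[0,0,0],[0,0,0]]}' >/dev/null && python3 g.py
```

```text
Z 0.0931 F [ 0.1  0.3 -1.4] [-0.05  0.01 -0.07] xy [ 0.4913 -0.2055]
Z 0.0732 F [-0.1 -0.2 -2.4] [ 0. -0. -0.] xy [ 0.4915 -0.2056]
Z 0.0698 F [-0.5 -0.2 -2.5] [ 0.03  0.04 -0.  ] xy [ 0.4915 -0.2055]
```

```bash
python3 -m pendant '{"translation":[[0,0,-0.02],[0,0,-0.02]],"delta_rot":[[0,0,0],[0,0,0]]}' >/dev/null && python3 g.py && python3 -m pendant '{"translation":[[0,0,-0.02],[0,0,-0.02]],"delta_rot":[[0,0,0],[0,0,0]]}' >/dev/null && python3 g.py && python3 -m pendant '{"translation":[[0,0,-0.02],[0,0,-0.02]],"delta_rot":[[0,0,0],[0,0,0]]}' >/dev/null && python3 g.py&& python3 -m pendant '{"translation":[[0,0,-0.02],[0,0,-0.02]],"delta_rot":[[0,0,0],[0,0,0]]}' >/dev/null && python3 g.py&& python3 -m pendant '{"translation":[[0,0,-0.02],[0,0,-0.02]],"delta_rot":[[0,0,0],[0,0,0]]}' >/dev/null && python3 g.py
```

```text
Z 0.0694 F [ 0.1  0.1 -1.8] [0.01 0.04 0.02] xy [ 0.4916 -0.2056]
Z 0.0691 F [-2.1  0.3  2.8] [0.11 0.31 0.02] xy [ 0.4916 -0.2056]
```

Seated. I'll open the fingers and withdraw straight up.

```bash
python3 -m pendant '{"translation":[[0,0,0],[0,0,0],[0,0,0],[0,0,0],[0,0,0],[0,0,0],[0,0,0],[0,0,0]],"delta_rot":[[0,0,0],[0,0,0],[0,0,0],[0,0,0],[0,0,0],[0,0,0],[0,0,0],[0,0,0]]}' 1 && python3 -m pendant '{"translation":[[0,0,0.4],[0,0,1.2],[0,0,2.2],[0,0,3.4],[0,0,4.6],[0,0,5.8],[0,1.5,7],[0,3.5,7],[0,5.5,7],[0,7.5,7],[0,9,7],[0,9,7]],"delta_rot":[[0,0,0],[0,0,0],[0,0,0],[0,0,0],[0,0,0],[0,0,0],[0,0,0],[0,0,0],[0,0,0],[0,0,0],[0,0,0],[0,0,0]]}';python3 - <<'E'
from h import *
p,d=save('top','t6');q,_=save('side','s6')
X=cloud('top',d)
Q=X[180:230,355:465].reshape(-1,3)
for lo,hi in((.094,.112),(.07,.086)):
    m=Q[(Q[:,2]>lo)&(Q[:,2]<hi)];print(len(m),np.median(m[:,2]),cv2.minAreaRect((m[:,:2]*1000).astype(np.float32)))
for a,x0,x1,zz,k in rods(p,d,(550.6,215.1),np.radians(-6)): print(np.degrees(np.arctan(a[0])).round(1),a[1].round(1),x0.round(),x1.round(),zz.round(1),k)
cv2.imwrite('pics/c6.png',np.vstack([p[110:290,:],q[80:345,:]])[:,:,::-1])
E
```

```text
clock: 20.8
tcp_pos: [0.4916, -0.2056, 0.0689]
orientation: [-2.011, -2.414, -0.0]
contact_force: [0.7, 0.2, -0.1]
grip_width: 0.0854
gripper_force: 0.0
clock: 22.3
tcp_pos: [0.4915, 0.0227, 0.2443]
orientation: [-2.004, -2.419, -0.002]
contact_force: [0.7, -0.4, 0.0]
grip_width: 0.0853
gripper_force: 0.0
327 0.10371141313041542 ((490.8277893066406, -205.1388397216797), (21.95913314819336, 83.76182556152344), 10.153185844421387)
661 0.0795854823354086 ((491.0674133300781, -205.23934936523438), (52.06103515625, 224.1171112060547), 10.599916458129883)
0.0 70.8 -66.0 58.0 16.0 107
-0.1 22.0 -68.0 56.0 16.0 105
0.1 -24.6 -64.0 59.0 15.4 108
```

View pics/c6.png

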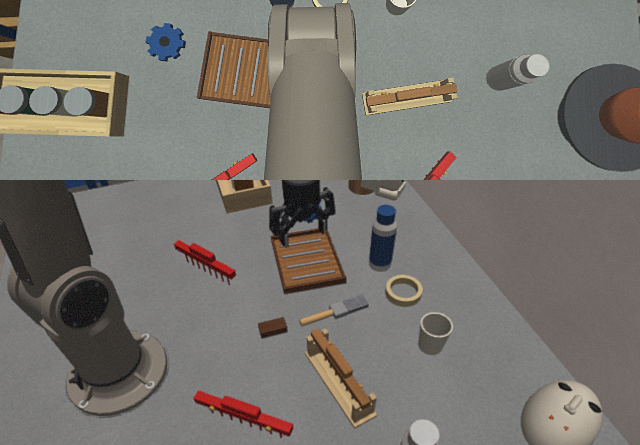

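The rake hangs level in its rest at (410,95 in the top half). All four rods lie parallel in grooves in the side view at (305,262), and the bystanders look undisturbed. I'm handing in now.

```bash
python3 -c "
from bench import *
print(hand_in())"
```

```text
the job is handed in; nothing more can be done
None
```

All four rods lie right down in their grooves, the brown rake hangs back in its rest's notches, nothing else was moved, and the job was handed in at about 22 s; pin force read at most about 7 N between moves.

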